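# Feed three terminal washers through the gate into the slot

### The job

Push the three loose brass washers on the white feeder deck, one after another, through the narrow yellow gate until each lies wholly past it, flat in the blue slot; any order will do, but each must be right through before the next one comes into the gate. Only push them along the deck with the fingertips or the outside of the fingers, never pick one up, and leave the spool, the fuse holder, the copper lug and everything else where they are.

Things in the scene. Friction and masses are not known exactly. Their poses are not given: they have to be found in the camera images.
- feeder: fixed feeder board; origin on the table under the middle of the gate; its y axis is the way washers go through the gate, x across, z up. White deck x -132 to 132, y -212 to -4 mm; deck top and slot floor are one flat surface 12 mm above the table. Dark wood rim round the deck, fence across y -4 to 4 mm, both 12 mm above the deck
- gate (a point): middle of the gate, at deck height: a 50 mm opening (x -25 to 25 mm of the feeder) in the 8 mm thick fence, with yellow lead-in cheeks on the deck side that splay from 50 mm apart at y -4 mm to about 75 mm at y -25 mm; axes as the feeder
- slot_end (a point): middle of the slot's end stop, at floor height, 130 mm along y from the gate. The open-topped slot, 50 mm wide with a blue floor and walls as high as the fence, runs straight from the gate (y 4 mm) to here; it takes the three washers in single file, each pushing the earlier ones along
- washer_a: flat brass washer, 36 mm across, 10 mm thick, 16 mm bore, about 60 g; lies loose and flat on the white deck. Origin at the centre of its underside, z up. The three washers are alike.
- washer_b: flat brass washer, 36 mm across, 10 mm thick, 16 mm bore, about 60 g; lies loose and flat on the white deck. Origin at the centre of its underside, z up. The three washers are alike.
- washer_c: flat brass washer, 36 mm across, 10 mm thick, 16 mm bore, about 60 g; lies loose and flat on the white deck. Origin at the centre of its underside, z up. The three washers are alike.
- spool: bystander: zinc-plated bolt spool, 32 mm across, 34 mm high, stands loose near the deck's rear corner on the -x side; origin at the centre of its underside
- fuse_holder: bystander: green ceramic fuse holder, 50 x 22 x 24 mm high, loose near the deck's rear corner on the +x side; origin at the centre of its underside, long axis x
- ground_lug: bystander: copper grounding lug, 43 x 18 x 13 mm high, loose on the deck against the +x end of the fence; origin near the middle of its underside, long axis x
- red_clamp: bystander: red plastic clamp about 90 x 40 x 18 mm high lying on the table; origin at its underside
- grease_jar: bystander: jar, 60 mm across, 65 mm high, on the table; origin at the centre of its underside
- mug: bystander: blue mug, 80 mm across, 90 mm high, on the table; origin at the centre of its underside
- wrench: bystander: steel wrench 170 mm long lying on the table; origin at its underside
Things that resemble listed ones, but are neither listed nor needed, are in the scene too. Leave any green or red look-alike of the washer_c alone. Leave any turquoise look-alike of the washer_a alone.

How it is judged (in metres and radians):
On the way, in this order (a step that is already met when the one before it is completed fails the run):
1. one washer is right through the gate, the other two still wait before it ((((y of washer_a in the frame of feeder between 0.02 and 0.125 m and x of washer_a in the frame of feeder between -0.02 and 0.02 m and angle between washer_a's own z axis and vertical below 0.15 rad) and y of each of washer_b, washer_c in the frame of feeder below -0.016 m) or (y of each of washer_a, washer_c in the frame of feeder below -0.016 m and (y of washer_b in the frame of feeder between 0.02 and 0.125 m and x of washer_b in the frame of feeder between -0.02 and 0.02 m and angle between washer_b's own z axis and vertical below 0.15 rad)) or (y of each of washer_a, washer_b in the frame of feeder below -0.016 m and (y of washer_c in the frame of feeder between 0.02 and 0.125 m and x of washer_c in the frame of feeder between -0.02 and 0.02 m and angle between washer_c's own z axis and vertical below 0.15 rad)))), for 0.1 s.
2. two washers are right through the gate, the third still waits before it (((y of washer_a in the frame of feeder below -0.016 m and (y of washer_b in the frame of feeder between 0.02 and 0.125 m and x of washer_b in the frame of feeder between -0.02 and 0.02 m and angle between washer_b's own z axis and vertical below 0.15 rad) and (y of washer_c in the frame of feeder between 0.02 and 0.125 m and x of washer_c in the frame of feeder between -0.02 and 0.02 m and angle between washer_c's own z axis and vertical below 0.15 rad)) or ((y of washer_a in the frame of feeder between 0.02 and 0.125 m and x of washer_a in the frame of feeder between -0.02 and 0.02 m and angle between washer_a's own z axis and vertical below 0.15 rad) and y of washer_b in the frame of feeder below -0.016 m and (y of washer_c in the frame of feeder between 0.02 and 0.125 m and x of washer_c in the frame of feeder between -0.02 and 0.02 m and angle between washer_c's own z axis and vertical below 0.15 rad)) or ((y of washer_a in the frame of feeder between 0.02 and 0.125 m and x of washer_a in the frame of feeder between -0.02 and 0.02 m and angle between washer_a's own z axis and vertical below 0.15 rad) and (y of washer_b in the frame of feeder between 0.02 and 0.125 m and x of washer_b in the frame of feeder between -0.02 and 0.02 m and angle between washer_b's own z axis and vertical below 0.15 rad) and y of washer_c in the frame of feeder below -0.016 m))), for 0.1 s.
3. all three washers are in the slot (y of washer_a in the frame of feeder between 0.02 and 0.125 m and x of washer_a in the frame of feeder between -0.02 and 0.02 m and angle between each of washer_a, washer_b, washer_c's own z axis and vertical below 0.15 rad and y of washer_b in the frame of feeder between 0.02 and 0.125 m and x of washer_b in the frame of feeder between -0.02 and 0.02 m and y of washer_c in the frame of feeder between 0.02 and 0.125 m and x of washer_c in the frame of feeder between -0.02 and 0.02 m), for 0.2 s.
At the end, for the whole second after the job is handed in: All three washers lie flat (within 0.15 rad) and at rest in the slot, each centre more than 20 mm past the gate's middle (18 + 4 mm is wholly past it) (all of step 3 and linear speed of each of washer_a, washer_b, washer_c below 0.02 m/s); the robot touches nothing.
It fails at once if a washer is lifted more than 7 mm off the deck (z of any of washer_a, washer_b, washer_c in the frame of feeder above 0.019 m).
It fails at once if the spool, fuse holder or lug on the deck is moved more than 12 mm (distance of any of spool, fuse_holder, ground_lug from where it was at the start of the episode above 0.012 m).
It fails at once if the clamp, jar, mug or wrench on the table is moved more than 12 mm (distance of any of red_clamp, grease_jar, mug, wrench from where it was at the start of the episode above 0.012 m).
It also fails if it takes over 72 s, if anything falls off the work surface, if the arm or the gripper's body presses on something with over 40 N, if the wrist force passes 120 N, or if a joint passes its speed limit or range.

### The arm

A 6-joint arm with a two-finger parallel gripper is mounted at the origin on the work surface. World frame = base frame: x ahead of the robot, y to its left, z up, the work surface at z = 0. Lengths are in m, angles in degrees, forces in N, time in s.
With the tool pointing down it reaches from about 0.3 to 0.775 m from the base axis. Payload 14.6 kg.
Tool frame: the origin (TCP) lies midway between the tips of the shut fingers; the grasp point (between the pads) lies arm.pinch_z behind it (arm.pinch_z is the distance from the TCP to the grasp point, in m); z points along the fingers, y is the line along which they close (so a half turn about z gives the same grasp; the last joint's range is limited). The gripper opens to 85 mm and grips with 20 to 120 N. Pads are 22 mm wide; open, the fingers measure 114 mm over their backs; the gripper's body (76 mm by 85 mm) begins 54 mm behind the grasp point. The pads swing forward as they close: fully open they stand 13 mm farther back than shut.
Start: joints at [-70.336, 17.183, 87.147, -0, 75.671, -3.816], TCP at [0.219, -0.504, 0.231] pointing down, gripper open.
Joint ranges: [-173.82, 173.82], [-45.26, 126.66], [13.44, 144.39], [-59.66, 239.66], [0, 175.72], [-146.38, 146.38]. Speed limits (degrees/s): [127.2, 127.2, 147.25, 180, 180, 180].

### API

Orientations are given as [roll, pitch, yaw] about the fixed x, y, z axes, in that order (R = Rz(yaw) Ry(pitch) Rx(roll)).
In Python, from station import arm gives the robot as it stands.
- The arm moves only by the tool move_arm, never from a script. Its argument "plan" is a list of rows, each a list of 2 entries, a list of its own where there are three numbers: the shift along the tool's x, y, z as a fraction of full scale, then the turn about the tool's z as a fraction of full scale. In form: [[[x, y, z], turn], ...]. A call has 1 to 5 rows; each row shifts and turns the commanded pose from where the row before left it, along the tool's axes as they then stand; what a row does not reach is not made up. Full scale, the value 1, is 1000 mm for a shift and 360 degrees for a turn. A row lasts 1/12 s, in which the tool goes at most 41.7 mm and 7.16 degrees, less where a joint would pass 70% of its speed; a pose out of reach is approached as far as the arm can. A call with a number of a shift or a turn outside -1 to 1 is refused whole. A call with a gripper value outside its range is refused whole. "fingers" is the closure, from -1 (fully open) to 1 (shut), so that 0 is half open, set as the call begins (left out, the last holds). The fingers move at their own pace and stop on an object; "force" is the grip in N (left out, the last holds). Time passes only in rows, so rows that do not move let the fingers close. It gives the time, the measured TCP pose, the force, the opening and the grip force at its end, in the units of the state.
- arm.state(): the state, without advancing time (a new reading comes with each control period).
- arm.capture(name): name is "scene" or "top"; returns (picture, depth): 384x512x3 uint8, red, green, blue; 384x512 float32, m along the optical axis (not along the pixel's ray), 0 where there is no reading.
- arm.camera_params(name): a dict with "vfov" (degrees; the focal length in pixels is half the picture's height over the tangent of half this angle, whatever the lens; pixels are square), "cx", "cy" (the principal point, pixels), "R" (3x3) and "t" (3): a world point X has camera coordinates R X + t. Camera axes: x right, y down, z forward; pixel columns grow to the right and rows downward; lengths in m; the calibration is good to about 2 mm. A picture is of the moment at which its call begins. camera_params takes no time and is no camera call.
- arm.finish_job(): hands the job in; it is judged then, once.
The state is a dict: "time": time; "qpos": joint angles; "dq": joint speeds; "joint_torque": joint torques, N m; "eef_pos": TCP position; "ee_rot": TCP orientation; "ft_force": force on the tool from outside, world axes, zero at the start; "moment": the same for the moment, N m; "gripper_width": finger opening in m; "grip_force": force on a finger pad.
Only numpy, scipy, OpenCV 4.12 (cv2) and the standard library are available. Lean on these libraries where they do the work, as an engineer would, in place of code of your own. Each camera call takes 0.05 s, during which the arm holds its last target. There are 200 camera calls.

## Working session

There is one attempt and no reset: what is moved stays moved. The work goes in short steps, Python scripts to look and compute and a tool call to move; the robot and the scene stay as the last step left them, time stands still between calls to the robot, and variables do not carry over. Pictures are saved under pics/ and viewed, at most 10 in all, crops included, and the job is handed in when it is done.

Besides the shell and the picture viewer there is one more tool, called after ">>>" by a JSON object that holds its "name" and its "arguments", one argument or row to a line. move_arm: Moves the arm, as the interface text tells. Its arguments: {"type":"object","properties":{"plan":{"type":"array"},"fingers":{"type":"number"},"force":{"type":"number"}},"required":["plan"]}

```bash
mkdir -p pics; cat > h.py <<'E'
import numpy as np,cv2
from station import arm
def snap(n,f):
    im,d=arm.capture(n); cv2.imwrite(f'pics/{f}.png',im[:,:,::-1]); np.save(f'pics/{f}.npy',d); return im,d
def cam(n):
    p=arm.camera_params(n); return (192/np.tan(np.radians(p['vfov'])/2),p['cx'],p['cy'],np.array(p['R']),np.array(p['t']))
def w(n,u,v,z):
    f,cx,cy,R,t=cam(n); r=R.T@np.array([(u-cx)/f,(v-cy)/f,1]); c=-R.T@t
    return c+r*(z-c[2])/r[2]
def px(n,X):
    f,cx,cy,R,t=cam(n); q=R@np.array(X)+t; return f*q[0]/q[2]+cx,f*q[1]/q[2]+cy
E
python3 - <<'E'
from h import *
a,_=snap('top','t0');b,_=snap('scene','s0')
cv2.imwrite('pics/t0b.png',cv2.resize(a[:,:,::-1],(800,600),interpolation=cv2.INTER_CUBIC))
print(arm.camera_params('top'),arm.state(),arm.pinch_z)
E
```

```text
{'vfov': 50.06287541233923, 'cx': 251.15984952976123, 'cy': 184.78209859674405, 'R': array([[-0.02181594, -0.99947925, -0.023776  ],
       [-0.99431996,  0.02416904, -0.10365174],
       [ 0.10417241,  0.02137969, -0.99432943]]), 't': array([-0.00801745,  0.58162665,  1.23109662])} {'time': 0.1, 'qpos': array([-7.03366129e+01,  1.72119991e+01,  8.71778771e+01,  5.60989890e-04,
        7.56710681e+01, -3.81499796e+00]), 'dq': array([-0.02116453, -0.07269791, -0.07417574,  0.09209282, -0.06057717,
       -0.00909373]), 'joint_torque': array([ 6.17117948e-04, -5.44378710e+01, -3.62368083e+01, -9.33713250e-05,
        3.07030074e-03,  2.20035770e-05]), 'eef_pos': array([ 0.21905481, -0.50425473,  0.23077396]), 'ee_rot': array([-1.79939227e+02, -4.59711415e-03,  2.34782435e+01]), 'ft_force': array([-0.76011781, -0.08775606, -0.18927795]), 'moment': array([-0.00337225, -0.0274664 ,  0.04043779]), 'grip_force': 0.0, 'gripper_width': 0.08546934513501432} 0.0187
```

View pics/t0b.png

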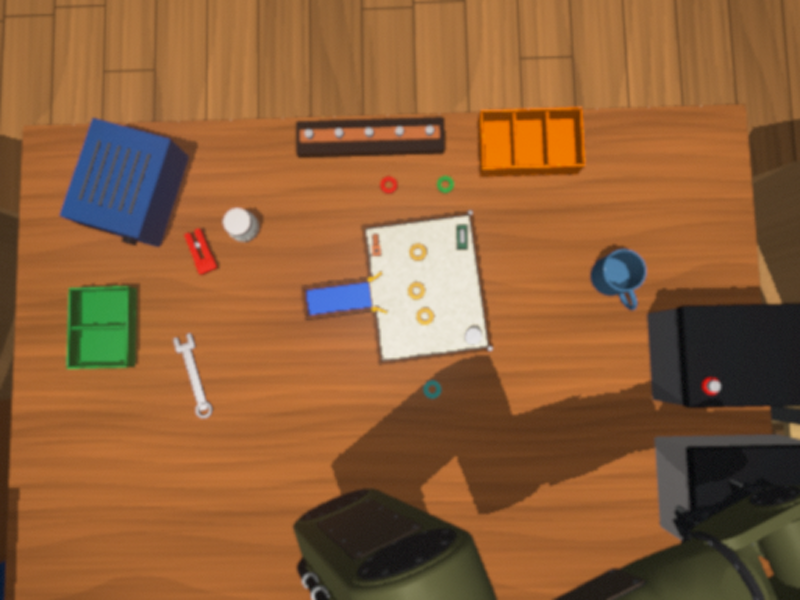

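View pics/s0.png

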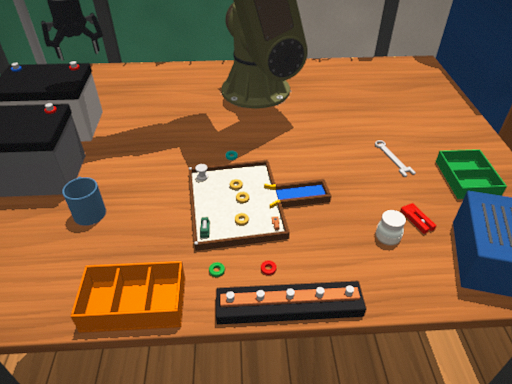

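```bash
python3 - <<'E'
from h import *
a=cv2.imread('pics/t0.png')[130:240,190:323]
cv2.imwrite('pics/t0c.png',cv2.resize(a,None,fx=6,fy=6,interpolation=cv2.INTER_CUBIC)[:600])
s=cv2.imread('pics/s0.png')[150:255,180:340]
cv2.imwrite('pics/s0c.png',cv2.resize(s,None,fx=5,fy=5,interpolation=cv2.INTER_CUBIC))
E
```

```text
(no output)
```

View pics/t0c.png

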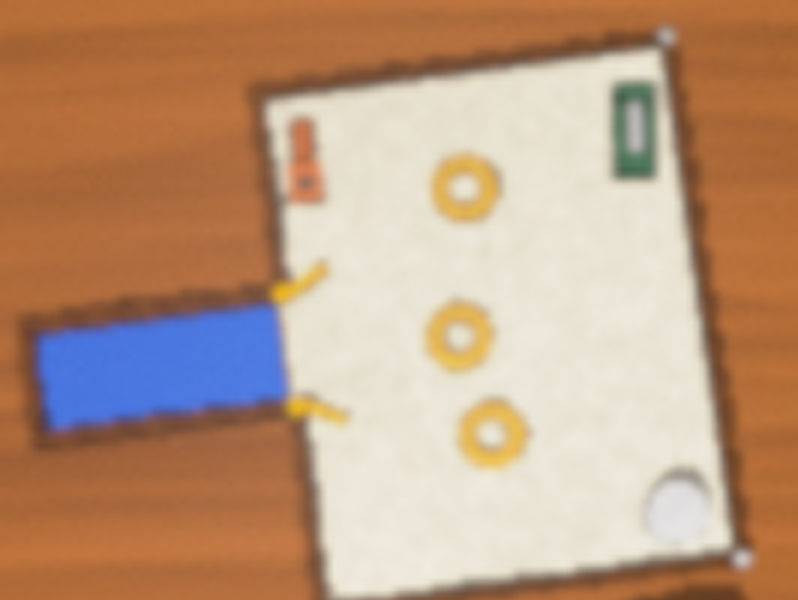

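View pics/s0c.png

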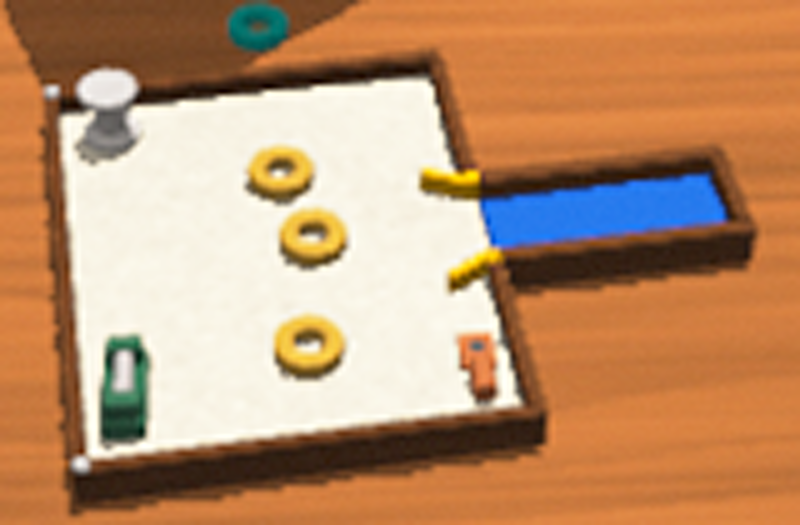

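```bash
cat >> h.py <<'E'
def cr(u,v,z): return w('top',(u+.5)/6-.5+190,(v+.5)/6-.5+130,z)
E
python3 - <<'E'
from h import *
_,_,_,R,t=cam('top'); print('cam',-R.T@t)
P=[((37,335),.012,(25,130)),((48,430),.012,(-25,130)),((282,305),.012,(25,0)),((290,400),.012,(-25,0)),
((265,100),.012,(132,-4)),((662,48),.012,(132,-212)),((733,548),.012,(-132,-212)),((328,598),.012,(-132,-4))]
W=np.array([cr(*p,z)[:2] for p,z,_ in P]); F=np.array([f for *_,f in P])/1e3
Wc,Fc=W.mean(0),F.mean(0); H=(F-Fc).T@(W-Wc); U,S,V=np.linalg.svd(H); Rm=(U@V).T
print(np.linalg.det(Rm)); o=Wc-Rm@Fc; print('R',Rm,'o',o,'yaw',np.degrees(np.arctan2(Rm[1,0],Rm[0,0])))
print('res mm',((F@Rm.T+o-W)*1e3).round(1))
for n,c,z in [('A',(465,188),.022),('B',(459,336),.022),('C',(492,433),.022),('spool',(679,508),.046),('fuse',(633,131),.034),('lug',(306,162),.024),('ch+',(325,266),.024),('ch-',(345,417),.024)]:
    X=cr(*c,z)[:2]; print(n,X.round(4),((X-o)@Rm*1e3).round(1))
np.savez('pose.npz',R=Rm,o=o)
for f in [(0,0),(0,-190),(0,130)]: print(f,o+Rm@np.array(f)/1e3)
E
```

```text
cam [ 0.44990178 -0.04839109  1.2842116 ]
1.0000000000000002
R [[ 0.99424607 -0.10712023]
 [ 0.10712023  0.99424607]] o [0.5746368  0.02083752] yaw 6.1493358006349235
res mm [[ 0.2  0.8]
 [ 0.1  0.8]
 [ 1.5 -0.6]
 [ 1.4 -2.7]
 [-0.1 -0.1]
 [ 0.1  1.6]
 [-0.9  0.7]
 [-2.3 -0.5]]
A [ 0.6554 -0.0723] [  70.3 -101.2]
B [ 0.5785 -0.0672] [ -5.6 -88. ]
C [ 0.5282 -0.0828] [-57.2 -98.1]
spool [ 0.4871 -0.1745] [-108.  -184.8]
fuse [ 0.6808 -0.1589] [  86.3 -190.1]
lug [0.6708 0.0096] [ 94.4 -21.4]
ch+ [0.6163 0.0009] [ 39.2 -24.3]
ch- [ 0.5381 -0.0078] [-39.4 -24.6]
(0, 0) [0.5746368  0.02083752]
(0, -190) [ 0.59498965 -0.16806924]
(0, 130) [0.56071118 0.15008951]
```

>>> {"name": "move_arm", "arguments": {
  "plan": [
    [[0, 0, 0], -0.0185],
    [[0, 0, 0], -0.0185],
    [[0, 0, 0], -0.0185],
    [[0, 0, 0], -0.0185],
    [[0, 0, 0], -0.0185]
  ],
  "fingers": 0.67
}}

```text
time: 0.52
eef_pos: [0.2191, -0.5043, 0.2309]
ee_rot: [-180.0, -0.0, 57.1]
ft_force: [-0.1, -0.4, -0.0]
gripper_width: 0.0253
grip_force: 0.0
```

```bash
cat >> h.py <<'E'
P=np.load('pose.npz')
def go(*ts):
    "targets (fx,fy,z,rel yaw) mm/deg; prints turn, then shift in tool mm after the turn"
    s=arm.state(); p=s['eef_pos']; yaw=s['ee_rot'][2]
    print('at',((p[:2]-P['o'])@P['R']*1e3).round(1),(p[2]*1e3).round(1),'rel',round(yaw-96.15,2),'w',s['gripper_width'],'t',s['time'])
    for fx,fy,z,r in ts:
        q=np.r_[P['o']+P['R']@np.array([fx,fy])/1e3,z/1e3]; ny=96.15+r; c,n=np.cos(np.radians(ny)),np.sin(np.radians(ny))
        d=(q-p)*1e3; print('turn',round(-(ny-yaw)/360,4),'shift',[round(x,1) for x in (c*d[0]+n*d[1],n*d[0]-c*d[1],-d[2])]); p,yaw=q,ny
E
python3 -c "
from h import *
print(arm.state()['ee_rot'])
go((-5.6,-132,90,0),(-5.6,-132,15,0))"
```

```text
[-1.79965161e+02 -2.61085990e-02  5.71081082e+01]
at [-409.8 -484. ] 230.9 rel -39.04 w 0.025293704249889696 t 0.5167
turn -0.1084 shift [np.float64(352.0), np.float64(404.2), np.float64(140.9)]
turn -0.0 shift [np.float64(0.0), np.float64(0.0), np.float64(75.0)]
```

>>> {"name": "move_arm", "arguments": {
  "plan": [
    [[0, 0, 0], -0.018],
    [[0, 0, 0], -0.018],
    [[0, 0, 0], -0.018],
    [[0, 0, 0], -0.018],
    [[0, 0, 0], -0.018]
  ]
}}

```text
time: 0.93
eef_pos: [0.2191, -0.5043, 0.2309]
ee_rot: [-180.0, -0.0, 89.5]
ft_force: [-0.7, -0.3, -0.7]
gripper_width: 0.014
grip_force: 0.0
```

>>> {"name": "move_arm", "arguments": {
  "plan": [
    [[0, 0, 0], -0.018],
    [[0.0235, 0.027, 0], 0],
    [[0.0235, 0.027, 0], 0],
    [[0.0235, 0.027, 0], 0],
    [[0.0235, 0.027, 0], 0]
  ]
}}

```text
time: 1.35
eef_pos: [0.318, -0.3989, 0.231]
ee_rot: [-180.0, -0.0, 95.6]
ft_force: [0.1, -0.8, -0.4]
gripper_width: 0.0145
grip_force: 0.0
```

>>> {"name": "move_arm", "arguments": {
  "plan": [
    [[0.0235, 0.027, 0], 0],
    [[0.0235, 0.027, 0], 0],
    [[0.0235, 0.027, 0], 0],
    [[0.0235, 0.027, 0], 0],
    [[0.0235, 0.027, 0], 0]
  ]
}}

```text
time: 1.77
eef_pos: [0.4409, -0.2684, 0.2311]
ee_rot: [-180.0, -0.0, 95.7]
ft_force: [0.7, -0.6, 0.0]
gripper_width: 0.014
grip_force: 0.0
```

>>> {"name": "move_arm", "arguments": {
  "plan": [
    [[0.0235, 0.027, 0], 0],
    [[0.0235, 0.027, 0], 0],
    [[0.0235, 0.027, 0], 0],
    [[0.0235, 0.027, 0], 0],
    [[0, 0, 0], 0]
  ]
}}

```text
time: 2.18
eef_pos: [0.541, -0.1617, 0.2307]
ee_rot: [-180.0, -0.1, 95.9]
ft_force: [-1.3, 0.7, -0.8]
gripper_width: 0.014
grip_force: 0.0
```

```bash
python3 -c "
from h import *
go((-5.6,-132,60,0),(-5.6,-132,15,0))"
```

```text
at [ -53.  -177.8] 230.7 rel -0.26 w 0.014043841988989227 t 2.1833
turn -0.0007 shift [np.float64(45.8), np.float64(47.4), np.float64(170.7)]
turn -0.0 shift [np.float64(0.0), np.float64(0.0), np.float64(45.0)]
```

>>> {"name": "move_arm", "arguments": {
  "plan": [
    [[0.0229, 0.0237, 0.02], -0.0007],
    [[0.0229, 0.0237, 0.02], 0],
    [[0, 0, 0.04], 0],
    [[0, 0, 0.04], 0],
    [[0, 0, 0.04], 0]
  ]
}}

```text
time: 2.6
eef_pos: [0.5806, -0.115, 0.0694]
ee_rot: [180.0, 0.0, 96.0]
ft_force: [0.7, 0.4, 0.0]
gripper_width: 0.014
grip_force: 0.0
```

```bash
python3 -c "
from h import *
arm.capture('scene');arm.capture('scene')
go((-5.6,-132,15,0))
b,_=snap('scene','s1')
cv2.imwrite('pics/s1c.png',cv2.resize(b[130:255,170:340,::-1],None,fx=4.7,fy=4.7,interpolation=cv2.INTER_CUBIC))"
```

```text
at [ -11.8 -135. ] 65.1 rel -0.24 w 0.014134359649483008 t 2.7
turn -0.0007 shift [np.float64(3.0), np.float64(6.2), np.float64(50.1)]
```

View pics/s1c.png

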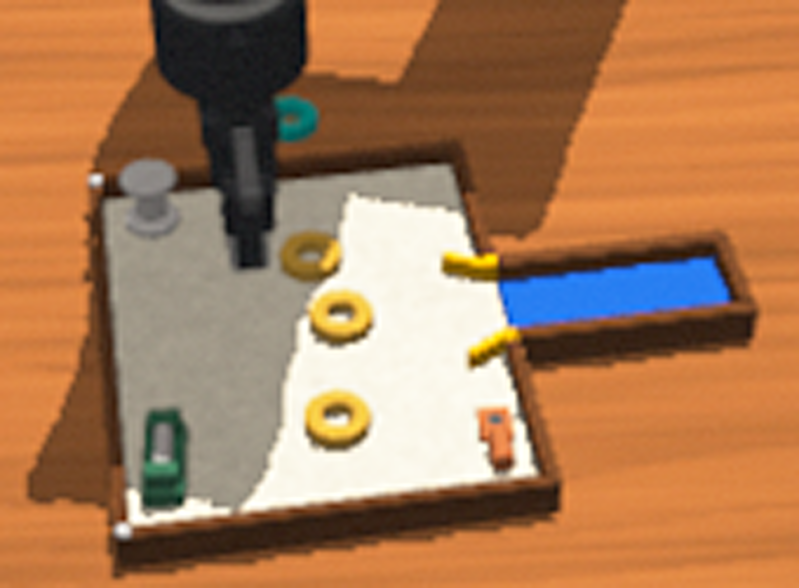

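>>> {"name": "move_arm", "arguments": {
  "plan": [
    [[0.003, 0.0062, 0.015], -0.0007],
    [[0, 0, 0.018], 0],
    [[0, 0, 0.016], 0],
    [[0, 0, 0], 0],
    [[0.004, 0, 0], 0]
  ]
}}

```text
time: 3.17
eef_pos: [0.5872, -0.1086, 0.0246]
ee_rot: [179.9, 0.0, 96.1]
ft_force: [0.3, -0.1, 0.1]
gripper_width: 0.014
grip_force: 0.0
```

```bash
python3 -c "
from h import *
go((-5.6,-100,15,0),(0,-28,15,0))"
```

```text
at [  -1.3 -130.1] 24.6 rel -0.03 w 0.014047129759227919 t 3.1667
turn -0.0001 shift [np.float64(30.1), np.float64(-4.2), np.float64(9.6)]
turn -0.0 shift [np.float64(72.0), np.float64(5.6), np.float64(-0.0)]
```

>>> {"name": "move_arm", "arguments": {
  "plan": [
    [[0, -0.0042, 0.004], 0],
    [[0, 0, 0.0055], 0],
    [[0, 0, 0], 0],
    [[0, 0, 0], 0]
  ]
}}

```text
time: 3.5
eef_pos: [0.5822, -0.1084, 0.0132]
ee_rot: [180.0, 0.0, 96.2]
ft_force: [0.2, -0.2, 0.2]
gripper_width: 0.0142
grip_force: 0.0
```

```bash
python3 -c "
from h import *
go((-5.6,-100,15,0),(0,-28,15,0))"
```

```text
at [  -6.4 -129.3] 13.2 rel 0.01 w 0.01417849893601381 t 3.5
turn 0.0 shift [np.float64(29.3), np.float64(0.8), np.float64(-1.8)]
turn -0.0 shift [np.float64(72.0), np.float64(5.6), np.float64(-0.0)]
```

>>> {"name": "move_arm", "arguments": {
  "plan": [
    [[0, 0.0008, -0.0018], 0],
    [[0.007, 0, 0], 0],
    [[0.007, 0, 0], 0],
    [[0.007, 0, 0], 0],
    [[0.007, 0, 0], 0]
  ]
}}

```text
time: 3.92
eef_pos: [0.5798, -0.0795, 0.0147]
ee_rot: [180.0, 0.0, 96.2]
ft_force: [0.5, -0.2, 0.6]
gripper_width: 0.0141
grip_force: 0.3
```

>>> {"name": "move_arm", "arguments": {
  "plan": [
    [[0.007, 0.0005, 0], 0],
    [[0.007, 0.0005, 0], 0],
    [[0.007, 0.0005, 0], 0],
    [[0.007, 0.0005, 0], 0],
    [[0.007, 0.0005, 0], 0]
  ]
}}

```text
time: 4.33
eef_pos: [0.5786, -0.0446, 0.0146]
ee_rot: [-180.0, -0.0, 96.2]
ft_force: [-0.2, -1.1, 0.7]
gripper_width: 0.0142
grip_force: 0.3
```

>>> {"name": "move_arm", "arguments": {
  "plan": [
    [[0.007, 0.0005, 0], 0],
    [[0.007, 0.0005, 0], 0],
    [[0.007, 0.0005, 0], 0],
    [[0.007, 0.0005, 0], 0],
    [[0, 0, 0], 0]
  ]
}}

```text
time: 4.75
eef_pos: [0.5775, -0.016, 0.0145]
ee_rot: [-180.0, -0.0, 96.2]
ft_force: [0.8, -0.4, -0.3]
gripper_width: 0.0144
grip_force: 0.0
```

```bash
python3 -c "
from h import *
go((0,0,15,0))
b,_=snap('scene','s2')
cv2.imwrite('pics/s2c.png',cv2.resize(b[130:255,170:340,::-1],None,fx=4.7,fy=4.7,interpolation=cv2.INTER_CUBIC))"
```

```text
at [ -1.1 -36.9] 14.5 rel 0.07 w 0.014441850268915582 t 4.75
turn 0.0002 shift [np.float64(36.9), np.float64(1.1), np.float64(-0.5)]
```

View pics/s2c.png

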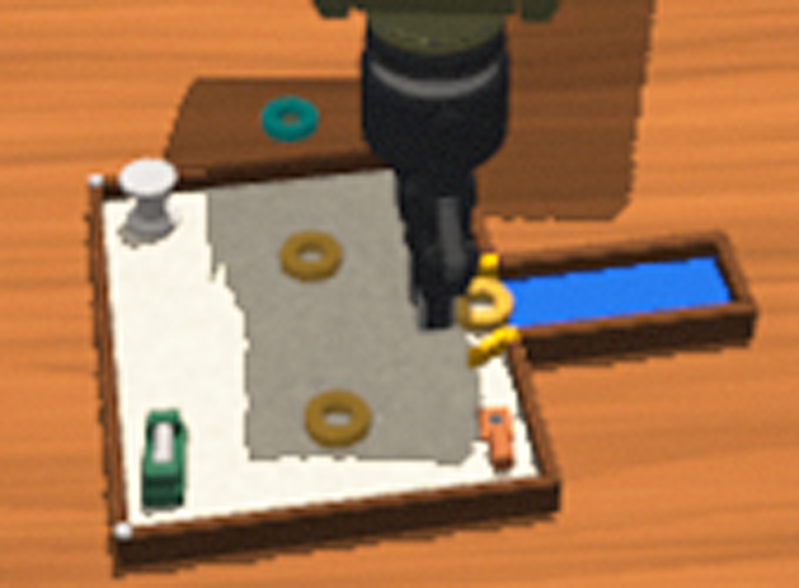

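>>> {"name": "move_arm", "arguments": {
  "plan": [
    [[0.006, 0.0005, 0], 0],
    [[0.006, 0.0005, 0], 0],
    [[0.006, 0, 0], 0],
    [[0.006, 0, 0], 0],
    [[0.006, 0, 0], 0]
  ]
}}

```text
time: 5.22
eef_pos: [0.5752, 0.0133, 0.0145]
ee_rot: [-180.0, -0.0, 96.2]
ft_force: [0.1, -0.9, -0.3]
gripper_width: 0.0139
grip_force: 0.1
```

>>> {"name": "move_arm", "arguments": {
  "plan": [
    [[0.005, 0, 0], 0],
    [[0.004, 0, 0], 0],
    [[0.002, 0, 0], 0],
    [[0, 0, 0], 0],
    [[0, 0, 0], 0]
  ]
}}

```text
time: 5.63
eef_pos: [0.5742, 0.0236, 0.0146]
ee_rot: [180.0, 0.0, 96.2]
ft_force: [-1.1, -0.6, 0.3]
gripper_width: 0.0141
grip_force: 0.0
```

>>> {"name": "move_arm", "arguments": {
  "plan": [
    [[-0.03, 0, 0], 0],
    [[-0.03, 0, -0.02], 0],
    [[0, 0, -0.03], 0],
    [[0, 0, -0.01], 0],
    [[0, 0, 0], 0]
  ]
}}

```text
time: 6.05
eef_pos: [0.5819, -0.0367, 0.0774]
ee_rot: [179.7, 0.1, 96.1]
ft_force: [-0.3, -0.2, -0.1]
gripper_width: 0.0138
grip_force: 0.0
```

```bash
python3 -c "
from h import *
v=np.array([57.2,98.1-35]);r=-np.degrees(np.arctan2(v[0],v[1]));e=v/np.hypot(*v);s=np.array([-57.2,-98.1])-e*40
print(r,s)
go((s[0],s[1],65,r),(s[0],s[1],16,r))
b,_=snap('scene','s3')
f,cx,cy,R,t=cam('scene')
hsv=cv2.cvtColor(b,cv2.COLOR_RGB2HSV); m=cv2.inRange(hsv,(18,110,60),(32,255,255))
n,_,st,c=cv2.connectedComponentsWithStats(m)
for i in range(1,n):
  if st[i,4]>25:
    X=w('scene',*c[i],.019)[:2]; print(st[i],((X-P['o'])@P['R']*1e3).round(1))
"
```

```text
-42.192232301536485 [ -84.06480603 -127.73582624]
at [  1.1 -58. ] 77.4 rel -0.05 w 0.013821611101287243 t 6.05
turn 0.1171 shift [np.float64(-108.8), np.float64(-16.3), np.float64(12.4)]
turn -0.0 shift [np.float64(0.0), np.float64(0.0), np.float64(49.0)]
[230 179  13  11 106] [-53.8 -98.8]
[264 184  12   6  60] [-30.8 -10.2]
[281 187  13  11  99] [ 0.2 28.5]
[270 200  11   8  44] [ 34.2 -11.1]
[235 213  14  12 124] [  74.1 -101.5]
```

>>> {"name": "move_arm", "arguments": {
  "plan": [
    [[0, 0, 0], 0.0167],
    [[0, 0, 0], 0.0167],
    [[0, 0, 0], 0.0167],
    [[0, 0, 0], 0.0167],
    [[0, 0, 0], 0.0167]
  ]
}}

```text
time: 6.52
eef_pos: [0.5799, -0.0355, 0.073]
ee_rot: [-179.9, 0.0, 65.8]
ft_force: [-0.1, 0.1, 0.5]
gripper_width: 0.014
grip_force: 0.0
```

>>> {"name": "move_arm", "arguments": {
  "plan": [
    [[0, 0, 0], 0.0167],
    [[0, 0, 0], 0.0167],
    [[0, 0, 0], 0],
    [[-0.03, -0.005, 0], 0],
    [[-0.03, -0.005, 0], 0]
  ]
}}

```text
time: 6.93
eef_pos: [0.5365, -0.0782, 0.0733]
ee_rot: [-179.9, 0.0, 54.4]
ft_force: [0.6, -0.6, 1.2]
gripper_width: 0.0141
grip_force: 0.0
```

>>> {"name": "move_arm", "arguments": {
  "plan": [
    [[-0.03, -0.005, 0], 0],
    [[-0.019, -0.001, 0], 0],
    [[0, 0, 0.01], 0],
    [[0, 0, 0], 0],
    [[0, 0, 0], 0]
  ]
}}

```text
time: 7.35
eef_pos: [0.5036, -0.1144, 0.0637]
ee_rot: [-179.9, 0.0, 54.2]
ft_force: [0.6, 0.4, -0.1]
gripper_width: 0.014
grip_force: 0.0
```

```bash
python3 -c "
from h import *
v=np.array([56,98.1-35]);r=-np.degrees(np.arctan2(v[0],v[1]));e=v/np.hypot(*v);s=np.array([-56,-98.1])-e*40
f=np.array([0,-35])-e*28
go((s[0],s[1],16,r),(f[0],f[1],16,r))
"
```

```text
at [ -85.1 -126.8] 63.7 rel -41.95 w 0.014013358364661457 t 7.35
turn -0.001 shift [np.float64(0.8), np.float64(2.7), np.float64(47.7)]
turn -0.0 shift [np.float64(96.4), np.float64(0.0), np.float64(-0.0)]
```

Down, then push 96 mm at 7 mm/row.

>>> {"name": "move_arm", "arguments": {
  "plan": [
    [[0.0005, 0.0027, 0.016], -0.001],
    [[0, 0, 0.016], 0],
    [[0, 0, 0.0155], 0],
    [[0, 0, 0], 0],
    [[0, 0, 0], 0]
  ]
}}

```text
time: 7.77
eef_pos: [0.5063, -0.1154, 0.0167]
ee_rot: [-179.9, 0.0, 54.5]
ft_force: [-0.2, -1.1, 0.0]
gripper_width: 0.0141
grip_force: 0.0
```

>>> {"name": "move_arm", "arguments": {
  "plan": [
    [[0.006, 0, 0], 0],
    [[0.006, 0, 0], 0],
    [[0.006, 0, 0], 0],
    [[0.007, 0, 0], 0],
    [[0.007, 0, 0], 0]
  ]
}}

```text
time: 8.18
eef_pos: [0.5255, -0.0894, 0.0175]
ee_rot: [180.0, -0.0, 54.5]
ft_force: [-0.8, 0.2, 1.1]
gripper_width: 0.0141
grip_force: 0.3
```

>>> {"name": "move_arm", "arguments": {
  "plan": [
    [[0.007, 0, 0], 0],
    [[0.007, 0, 0], 0],
    [[0.007, 0, 0], 0],
    [[0.007, 0, 0], 0],
    [[0.007, 0, 0], 0]
  ]
}}

```text
time: 8.6
eef_pos: [0.5456, -0.061, 0.0171]
ee_rot: [-180.0, -0.0, 54.4]
ft_force: [-0.6, -0.5, 0.9]
gripper_width: 0.0144
grip_force: 0.4
```

>>> {"name": "move_arm", "arguments": {
  "plan": [
    [[0.007, 0, 0], 0],
    [[0.007, 0, 0], 0],
    [[0.007, 0, 0], 0],
    [[0.005, 0, 0], 0],
    [[0.003, 0, 0], 0]
  ]
}}

```text
time: 9.02
eef_pos: [0.5624, -0.0374, 0.017]
ee_rot: [180.0, -0.0, 54.5]
ft_force: [-0.6, -0.8, 0.4]
gripper_width: 0.0142
grip_force: 0.4
```

```bash
cat >> h.py <<'E'
def see(name,z=.019):
    b,_=snap('scene',name); hsv=cv2.cvtColor(b,cv2.COLOR_RGB2HSV); m=cv2.inRange(hsv,(18,110,60),(32,255,255))
    n,_,st,c=cv2.connectedComponentsWithStats(m)
    for i in range(1,n):
        if st[i,4]>25: print(st[i],((w('scene',*c[i],z)[:2]-P['o'])@P['R']*1e3).round(1))
E
python3 -c "
from h import *
go((-40,-80,75,-42)); see('s4')"
```

```text
at [-18.4 -56.6] 17.0 rel -41.69 w 0.014201064292332479 t 9.0167
turn 0.0009 shift [np.float64(-31.8), np.float64(-0.4), np.float64(-58.0)]
[264 184  12   6  60] [-30.8 -10.2]
[281 187  13  11  99] [ 0.5 28.3]
[255 191  14  11 110] [  2.4 -39.6]
[270 200  11   8  44] [ 34.2 -11.1]
[235 213  14  12 125] [  74.4 -101.6]
```

>>> {"name": "move_arm", "arguments": {
  "plan": [
    [[-0.016, 0, 0], 0],
    [[-0.016, 0, -0.015], 0],
    [[0, 0, -0.025], 0],
    [[0, 0, 0], -0.0167],
    [[0, 0, 0], -0.0167]
  ]
}}

```text
time: 9.48
eef_pos: [0.544, -0.0645, 0.0585]
ee_rot: [179.9, -0.0, 66.7]
ft_force: [-0.8, 0.3, -0.1]
gripper_width: 0.0142
grip_force: 0.0
```

>>> {"name": "move_arm", "arguments": {
  "plan": [
    [[0, 0, 0], -0.0167],
    [[0, 0, 0], -0.0167],
    [[0, 0, 0], -0.0167],
    [[0, 0, 0], -0.0167],
    [[0, 0, 0], -0.016]
  ]
}}

```text
time: 9.9
eef_pos: [0.5433, -0.0642, 0.057]
ee_rot: [-180.0, -0.0, 96.6]
ft_force: [-0.5, -0.1, 0.0]
gripper_width: 0.014
grip_force: 0.0
```

>>> {"name": "move_arm", "arguments": {
  "plan": [
    [[0, 0, 0], 0],
    [[0, 0, 0], 0]
  ]
}}

```text
time: 10.07
eef_pos: [0.5433, -0.0642, 0.057]
ee_rot: [-180.0, -0.0, 96.1]
ft_force: [0.7, 0.1, 0.5]
gripper_width: 0.0141
grip_force: 0.0
```

```bash
python3 -c "
from h import *
go((1,-78,60,0),(1,-78,16,0))"
```

```text
at [-40.2 -81.2] 57.0 rel -0.07 w 0.014094633521317736 t 10.0667
turn -0.0002 shift [np.float64(3.2), np.float64(41.2), np.float64(-3.0)]
turn -0.0 shift [np.float64(0.0), np.float64(0.0), np.float64(44.0)]
```

>>> {"name": "move_arm", "arguments": {
  "plan": [
    [[0, 0.0205, 0], 0],
    [[0, 0.0205, 0], 0],
    [[0, 0, 0.02], 0],
    [[0, 0, 0.02], 0],
    [[0, 0, 0], 0]
  ]
}}

```text
time: 10.48
eef_pos: [0.5823, -0.0593, 0.0135]
ee_rot: [-179.7, -0.1, 96.1]
ft_force: [-0.4, -0.2, -0.2]
gripper_width: 0.0142
grip_force: 0.0
```

>>> {"name": "move_arm", "arguments": {
  "plan": [
    [[0, 0, 0], 0],
    [[0.005, 0, 0], 0],
    [[0.005, 0, 0], 0],
    [[0.005, 0, 0], 0],
    [[0.006, 0, 0], 0]
  ]
}}

```text
time: 10.9
eef_pos: [0.5821, -0.0382, 0.018]
ee_rot: [179.9, 0.0, 96.3]
ft_force: [-0.2, -0.3, 1.1]
gripper_width: 0.0145
grip_force: 0.3
```

```bash
python3 -c "
from h import *
go((0,0,15.5,0))
see('s5')"
```

```text
at [  1.1 -59.5] 18.0 rel 0.11 w 0.014487156319330225 t 10.9
turn 0.0003 shift [np.float64(59.5), np.float64(-1.1), np.float64(2.5)]
[264 184  12   6  60] [-30.8 -10.2]
[281 187  13  12  99] [ 0.7 28.3]
[258 191  12  11  97] [  3.8 -34.2]
[270 200  11   8  43] [ 34.5 -11.5]
[235 213  14  12 123] [  74.1 -101.3]
```

>>> {"name": "move_arm", "arguments": {
  "plan": [
    [[0.006, -0.0005, 0.001], 0],
    [[0.006, -0.0005, 0.001], 0],
    [[0.006, 0, 0], 0],
    [[0.006, 0, 0], 0],
    [[0.006, 0, 0], 0]
  ]
}}

```text
time: 11.37
eef_pos: [0.5775, -0.0083, 0.015]
ee_rot: [-180.0, -0.0, 96.3]
ft_force: [-0.1, -0.7, 0.1]
gripper_width: 0.0142
grip_force: 0.3
```

>>> {"name": "move_arm", "arguments": {
  "plan": [
    [[0.006, 0, 0], 0],
    [[0.006, 0, 0], 0],
    [[0.006, 0, 0], 0],
    [[0.006, 0, 0], 0],
    [[0.003, 0, 0], 0]
  ]
}}

```text
time: 11.78
eef_pos: [0.5745, 0.0187, 0.015]
ee_rot: [-180.0, -0.0, 96.3]
ft_force: [0.1, -0.4, -0.4]
gripper_width: 0.0139
grip_force: 0.3
```

```bash
python3 -c "
from h import *
go((0,1,15.5,0))
see('s6')"
```

```text
at [-0.4 -2.1] 15.0 rel 0.14 w 0.01394152996810977 t 11.7833
turn 0.0004 shift [np.float64(3.1), np.float64(0.4), np.float64(-0.5)]
[264 183   7   6  32] [-33.8 -17.7]
[280 187  25  12 174] [ 2.4 43. ]
[269 200  12   8  50] [ 34.6 -11.9]
[235 213  14  12 126] [  74.2 -101.4]
```

>>> {"name": "move_arm", "arguments": {
  "plan": [
    [[0.0015, 0, 0], 0],
    [[0.001, 0, 0], 0],
    [[0, 0, 0], 0],
    [[0, 0, 0], 0]
  ]
}}

```text
time: 12.17
eef_pos: [0.5744, 0.0202, 0.0151]
ee_rot: [180.0, -0.0, 96.3]
ft_force: [0.2, 0.7, 0.3]
gripper_width: 0.0141
grip_force: 0.0
```

>>> {"name": "move_arm", "arguments": {
  "plan": [
    [[-0.03, 0, 0], 0],
    [[-0.03, 0, -0.02], 0],
    [[0, 0, -0.03], 0],
    [[0, 0, 0], -0.0175],
    [[0, 0, 0], -0.0175]
  ]
}}

```text
time: 12.58
eef_pos: [0.5818, -0.0402, 0.0669]
ee_rot: [179.8, 0.1, 109.1]
ft_force: [0.1, -0.5, -0.3]
gripper_width: 0.0141
grip_force: 0.0
```

>>> {"name": "move_arm", "arguments": {
  "plan": [
    [[0, 0, 0], -0.0175],
    [[0, 0, 0], -0.0175],
    [[0, 0, 0], -0.0175],
    [[0, 0, 0], -0.0175],
    [[0, 0, 0], -0.0175]
  ]
}}

```text
time: 13.0
eef_pos: [0.5809, -0.0395, 0.0651]
ee_rot: [180.0, -0.0, 140.7]
ft_force: [0.3, 0.5, 0.5]
gripper_width: 0.0144
grip_force: 0.0
```

>>> {"name": "move_arm", "arguments": {
  "plan": [
    [[0, 0, 0], -0.015],
    [[0, 0, 0], 0],
    [[0, 0, 0], 0]
  ]
}}

```text
time: 13.25
eef_pos: [0.5809, -0.0395, 0.0651]
ee_rot: [180.0, 0.0, 145.6]
ft_force: [0.8, 0.4, -0.3]
gripper_width: 0.0142
grip_force: 0.0
```

```bash
cat > a.py <<'E'
from h import *
v=np.array([-72,101-38]);r=np.degrees(np.arctan2(-v[0],v[1]));e=v/np.hypot(*v);s=np.array([72,-101])-e*40
f=np.array([0,-38])-e*28; print(r,s)
go((s[0],s[1],65,r),(s[0],s[1],16,r),(f[0],f[1],16,r))
E
python3 a.py; python3 -c "
from h import *
see('s7')"
```

```text
48.81407483429036 [ 102.10306779 -127.34018431]
at [ -0.2 -60.6] 65.1 rel 49.44 w 0.014186650961376612 t 13.25
turn 0.0017 shift [np.float64(-120.9), np.float64(17.2), np.float64(0.1)]
turn -0.0 shift [np.float64(0.0), np.float64(0.0), np.float64(49.0)]
turn -0.0 shift [np.float64(107.7), np.float64(0.0), np.float64(-0.0)]
[264 184  12   6  60] [-30.8 -10.2]
[280 187  26  12 196] [ 1.7 42.5]
[270 200  11   8  44] [ 34.4 -11.2]
[235 213  14  12 123] [  74.2 -101.5]
```

>>> {"name": "move_arm", "arguments": {
  "plan": [
    [[-0.03, 0.004, 0], 0.0017],
    [[-0.03, 0.004, 0], 0],
    [[-0.03, 0.004, 0], 0],
    [[-0.031, 0.005, 0], 0],
    [[0, 0, 0], 0]
  ]
}}

```text
time: 13.72
eef_pos: [0.693, -0.0966, 0.0645]
ee_rot: [180.0, 0.1, 144.9]
ft_force: [-1.1, 0.5, 0.5]
gripper_width: 0.0141
grip_force: 0.0
```

>>> {"name": "move_arm", "arguments": {
  "plan": [
    [[0, 0, 0.015], 0],
    [[0, 0, 0.015], 0],
    [[0, 0, 0.005], 0],
    [[0, 0, 0], 0],
    [[0, 0, 0], 0]
  ]
}}

```text
time: 14.13
eef_pos: [0.6896, -0.0938, 0.0297]
ee_rot: [-180.0, -0.1, 145.2]
ft_force: [0.5, 0.5, 0.6]
gripper_width: 0.0141
grip_force: 0.0
```

```bash
python3 a.py
```

```text
48.81407483429036 [ 102.10306779 -127.34018431]
at [ 102.  -126.3] 29.7 rel 49.01 w 0.014148822645748984 t 14.1333
turn 0.0005 shift [np.float64(-0.8), np.float64(-0.7), np.float64(-35.3)]
turn -0.0 shift [np.float64(0.0), np.float64(0.0), np.float64(49.0)]
turn -0.0 shift [np.float64(107.7), np.float64(0.0), np.float64(-0.0)]
```

>>> {"name": "move_arm", "arguments": {
  "plan": [
    [[0, -0.0007, 0.007], 0.0005],
    [[0, 0, 0.0065], 0],
    [[0, 0, 0], 0],
    [[0.006, 0, 0], 0],
    [[0.006, 0, 0], 0]
  ]
}}

```text
time: 14.55
eef_pos: [0.6795, -0.0877, 0.0166]
ee_rot: [180.0, 0.0, 145.0]
ft_force: [0.0, 0.7, -0.7]
gripper_width: 0.0143
grip_force: 0.0
```

>>> {"name": "move_arm", "arguments": {
  "plan": [
    [[0.006, 0, 0], 0],
    [[0.007, 0, 0], 0],
    [[0.007, 0, 0], 0],
    [[0.007, 0, 0], 0],
    [[0.007, 0, 0], 0]
  ]
}}

```text
time: 14.97
eef_pos: [0.6515, -0.0679, 0.0168]
ee_rot: [180.0, 0.0, 145.0]
ft_force: [0.2, -0.1, 0.6]
gripper_width: 0.0144
grip_force: 0.3
```

>>> {"name": "move_arm", "arguments": {
  "plan": [
    [[0.007, 0, 0], 0],
    [[0.007, 0, 0], 0],
    [[0.007, 0, 0], 0],
    [[0.007, 0, 0], 0],
    [[0.007, 0, 0], 0]
  ]
}}

```text
time: 15.38
eef_pos: [0.6229, -0.0479, 0.0167]
ee_rot: [180.0, 0.0, 145.0]
ft_force: [1.2, -0.8, 0.2]
gripper_width: 0.0143
grip_force: 0.4
```

```bash
python3 a.py;python3 -c "
from h import *
see('s8')"
```

```text
48.81407483429036 [ 102.10306779 -127.34018431]
at [ 40.6 -73.6] 16.7 rel 48.83 w 0.014276659814136828 t 15.3833
turn 0.0 shift [np.float64(-81.7), np.float64(0.0), np.float64(-48.3)]
turn -0.0 shift [np.float64(0.0), np.float64(0.0), np.float64(49.0)]
turn -0.0 shift [np.float64(107.7), np.float64(0.0), np.float64(-0.0)]
[239 110  27   2  28] [-407.9    1.4]
[280 187  26  12 198] [ 1.8 42.5]
[270 200  11   8  43] [ 34.5 -11.5]
[151 284  27  27 408] [ 268.8 -286.7]
```

>>> {"name": "move_arm", "arguments": {
  "plan": [
    [[0.007, 0, 0], 0],
    [[0.007, 0, 0], 0],
    [[0.006, 0, 0], 0],
    [[0.004, 0, 0], 0],
    [[0.001, 0, 0], 0]
  ]
}}

```text
time: 15.85
eef_pos: [0.6024, -0.0335, 0.0166]
ee_rot: [-180.0, -0.0, 145.0]
ft_force: [-0.1, -0.5, 0.1]
gripper_width: 0.0138
grip_force: 0.3
```

>>> {"name": "move_arm", "arguments": {
  "plan": [
    [[-0.016, 0, 0], 0],
    [[-0.018, 0, -0.015], 0],
    [[0, 0, -0.025], 0],
    [[0, 0, 0], 0.017],
    [[0, 0, 0], 0.017]
  ]
}}

```text
time: 16.27
eef_pos: [0.6315, -0.0538, 0.058]
ee_rot: [179.9, 0.1, 132.5]
ft_force: [-0.3, -0.4, -0.5]
gripper_width: 0.0143
grip_force: 0.0
```

>>> {"name": "move_arm", "arguments": {
  "plan": [
    [[0, 0, 0], 0.017],
    [[0, 0, 0], 0.017],
    [[0, 0, 0], 0.017],
    [[0, 0, 0], 0.017],
    [[0, 0, 0], 0.017]
  ]
}}

```text
time: 16.68
eef_pos: [0.6307, -0.0535, 0.0565]
ee_rot: [-180.0, -0.0, 101.8]
ft_force: [-0.5, -0.0, -0.3]
gripper_width: 0.0138
grip_force: 0.0
```

>>> {"name": "move_arm", "arguments": {
  "plan": [
    [[0, 0, 0], 0.0165],
    [[0, 0, 0], 0],
    [[0, 0, 0], 0]
  ]
}}

```text
time: 16.93
eef_pos: [0.6307, -0.0535, 0.0565]
ee_rot: [-180.0, -0.0, 96.4]
ft_force: [0.0, -0.1, -0.8]
gripper_width: 0.0138
grip_force: 0.0
```

```bash
python3 -c "
from h import *
go((1,-80,60,0),(1,-80,16,0));see('s9')"
```

```text
at [ 47.8 -79.9] 56.5 rel 0.23 w 0.013837120011232086 t 16.9333
turn 0.0006 shift [np.float64(-0.1), np.float64(-46.8), np.float64(-3.5)]
turn -0.0 shift [np.float64(0.0), np.float64(0.0), np.float64(44.0)]
[264 184  12   6  60] [-30.8 -10.2]
[280 187  26  12 199] [ 1.8 42.4]
[254 192  14  11 106] [  4.6 -41.8]
[270 200  11   8  44] [ 34.4 -11.2]
[161 284  17  26 178] [ 269.2 -277.9]
```

>>> {"name": "move_arm", "arguments": {
  "plan": [
    [[0, -0.023, 0], 0.0006],
    [[0, -0.023, 0], 0],
    [[0, 0, 0.02], 0],
    [[0, 0, 0.02], 0],
    [[0, 0, 0], 0]
  ]
}}

```text
time: 17.4
eef_pos: [0.5831, -0.0582, 0.0135]
ee_rot: [-179.7, -0.1, 96.1]
ft_force: [-0.4, -0.5, -0.8]
gripper_width: 0.0141
grip_force: 0.0
```

>>> {"name": "move_arm", "arguments": {
  "plan": [
    [[0, 0, 0], 0],
    [[0.005, 0, 0], 0],
    [[0.005, 0, 0], 0],
    [[0.005, 0, 0], 0],
    [[0.005, 0, 0], 0]
  ]
}}

```text
time: 17.82
eef_pos: [0.5832, -0.0378, 0.0173]
ee_rot: [179.9, 0.0, 96.0]
ft_force: [-0.0, -0.7, 0.7]
gripper_width: 0.0143
grip_force: 0.5
```

```bash
python3 -c "
from h import *
go((0,2,15,0))"
```

```text
at [  2.3 -59.3] 17.3 rel -0.13 w 0.01428952680065895 t 17.8167
turn -0.0004 shift [np.float64(61.3), np.float64(-2.3), np.float64(2.3)]
```

>>> {"name": "move_arm", "arguments": {
  "plan": [
    [[0.006, -0.0007, 0.001], 0],
    [[0.006, -0.0007, 0.001], 0],
    [[0.006, -0.0007, 0], 0],
    [[0.006, 0, 0], 0],
    [[0.006, 0, 0], 0]
  ]
}}

```text
time: 18.23
eef_pos: [0.5776, -0.0082, 0.0146]
ee_rot: [-180.0, 0.0, 96.0]
ft_force: [0.4, -0.5, 0.3]
gripper_width: 0.0137
grip_force: 0.6
```

>>> {"name": "move_arm", "arguments": {
  "plan": [
    [[0.006, 0, 0], 0],
    [[0.006, 0, 0], 0],
    [[0.006, 0, 0], 0],
    [[0.006, 0, 0], 0],
    [[0.005, 0, 0], 0]
  ]
}}

```text
time: 18.65
eef_pos: [0.5746, 0.0207, 0.0146]
ee_rot: [-180.0, -0.0, 96.0]
ft_force: [0.5, -0.9, 0.8]
gripper_width: 0.0143
grip_force: 0.6
```

>>> {"name": "move_arm", "arguments": {
  "plan": [
    [[0.002, 0, 0], 0],
    [[0.001, 0, 0], 0],
    [[0, 0, 0], 0],
    [[0, 0, 0], 0]
  ]
}}

```text
time: 18.98
eef_pos: [0.5743, 0.023, 0.0145]
ee_rot: [-180.0, -0.0, 96.0]
ft_force: [-0.1, -0.2, -0.4]
gripper_width: 0.0141
grip_force: 0.0
```

```bash
python3 -c "
from h import *
go((0,2,15,0));see('s10')"
```

```text
at [-0.1  2.1] 14.5 rel -0.17 w 0.014136617205887636 t 18.9833
turn -0.0005 shift [np.float64(-0.1), np.float64(0.1), np.float64(-0.5)]
[264 183   8   6  38] [-33.6 -16.1]
[282 185  37  14 290] [ 0.1 64.4]
[269 200  12   8  48] [ 34.4 -11.9]
```

Centres come out near 28, 64 and 100 mm; I'll retract and check.

>>> {"name": "move_arm", "arguments": {
  "plan": [
    [[-0.03, 0, 0], 0],
    [[-0.03, 0, -0.02], 0],
    [[0, 0, -0.04], 0],
    [[-0.02, 0, -0.04], 0],
    [[-0.02, 0, -0.03], 0]
  ]
}}

```text
time: 19.45
eef_pos: [0.5848, -0.0756, 0.1447]
ee_rot: [179.9, 0.0, 96.0]
ft_force: [0.3, 0.3, -0.3]
gripper_width: 0.014
grip_force: 0.0
```

>>> {"name": "move_arm", "arguments": {
  "plan": [
    [[0, 0, 0], 0],
    [[0, 0, 0], 0],
    [[0, 0, 0], 0]
  ]
}}

```text
time: 19.7
eef_pos: [0.5842, -0.075, 0.141]
ee_rot: [-179.9, -0.0, 96.0]
ft_force: [-0.1, 0.8, -0.5]
gripper_width: 0.0143
grip_force: 0.0
```

```bash
python3 -c "
from h import *
see('s11');b=cv2.imread('pics/s11.png')
cv2.imwrite('pics/s11c.png',cv2.resize(b[130:255,170:340],None,fx=4.7,fy=4.7,interpolation=cv2.INTER_CUBIC))"
```

```text
[264 184  12   6  59] [-31.  -10.2]
[281 185  38  14 303] [-0.4 62.1]
[270 200  11   8  45] [ 34.2 -10.8]
[170 292   8  12  29] [ 273.6 -270.3]
```

View pics/s11c.png

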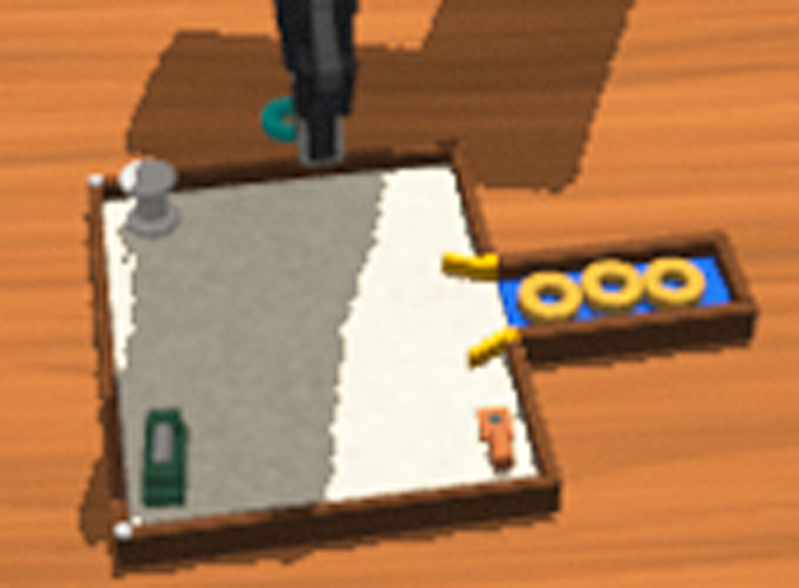

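The crop shows all three washers flat in the blue slot, at about (550,295), (612,285) and (675,282). The spool, fuse holder and lug haven't moved.

```bash
python3 -c "
from h import *
print(arm.finish_job())"
```

```text
the job is handed in; nothing more can be done
None
```

All three washers were pushed through the gate one at a time and, in the last picture, lie flat in the blue slot with the spool, fuse holder and lug where they were; the job is handed in, and no verdict came back.

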